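Find the correctly sprung guide with a feeler gauge

TASK

Pick up the orange-handled feeler gauge and try its blade in the three channels of the guide block to find the one whose hidden spring is set right: there the blade slides in all the way with a light, steady drag, while another channel is loose (no drag) and another is too tight to enter (do not force it; push with no more than about 12 N). Leave the feeler fully home in the channel that drags, with its handle's shoulder up against the block and standing on the table, and let go; do not shift the paint tin, jar or dropper bottle.

Things in the scene. Friction and masses are not known exactly. Their poses are not given: they have to be found in the camera images.
- feeler: Feeler gauge, about 90 g, standing on the table: orange handle with black ribs, 70 long (x) x 20 wide (y) x 36 tall; origin at the centre of the handle's underside. The steel blade sticks out of its +x end (the shoulder, 35 mm from the origin). x points towards the blade's tip. Grip the handle from above, across its 20 mm sides.
- feeler_blade: The feeler's steel blade, on edge, rigid with the handle: 60 long (x), 5 thick (y), 18 tall (10 to 28 mm above the handle's underside), nose rounded; origin at its root in the shoulder, 19 mm above the handle's underside; axes as the feeler's.
- blade_tip (a point): The nose of the blade: 95 mm ahead of the feeler's origin along x, 19 mm up.
- guide_block: Guide block, fixed: aluminium, blue lid, 70 deep (x) x 150 wide (y) x 44 tall, on a 6 mm steel foot; origin at the centre of its underside. Its front face (x = -35 mm) looks roughly to the robot; +x points into its three straight channels: 9 wide (y), 6 to 34 mm above the table, roofed, 66 deep, mouths rounded by 6 mm. Fully home, the blade is 60 mm deep and the shoulder meets the face.
- mouth_left (a point): Centre of the left channel's mouth (block y = +45 mm) in the front face, 19 mm up; x into the channel. Unseen in each channel, on its +y side from 12 mm depth on, may sit a shoe with a sloping lead-in; which channel has which changes every time. Right one: a spring of about 4 N; the blade meets it 18 to 20 mm deep and from 30 mm on is pressed to the -y wall: a few N of drag and side force.
- mouth_middle (a point): Centre of the middle channel's mouth (block y = 0) in the front face, 19 mm up; x into the channel. The loose channel, whichever it is, has no shoe: nothing touches a centred blade (2 mm free on either side).
- mouth_right (a point): Centre of the right channel's mouth (block y = -45 mm) in the front face, 19 mm up; x into the channel. In the too tight channel, whichever it is, the shoe is rigid: the blade stops 20 to 30 mm deep and the force climbs.
- tinlet: Small enamel paint tin with an olive-green band, 34 across, 36 tall, beside the block; origin at the centre of its underside. Leave alone.
- yellow_jar: Yellow paint jar with white cap, 33 across, 64 tall, beside the block; origin at the centre of its underside. Leave alone.
- red_dropper: Small red dropper bottle with black cap, 25 across, 75 tall, on the left; origin at the centre of its underside. Leave alone.
Mind the look-alikes: they are no part of the job. Of the things that look like the guide_block, the larger one is meant.

How it is judged (in metres and radians):
On the way:
1. the feeler is picked up (10 mm clear of the table) (height (world z) of feeler above 0.01 m and contact force between the fingers and feeler above 1 N), for 0.1 s.
At the end, for the whole second after the job is handed in: The blade is at least 55 mm deep in one channel and held there by the sprung shoe (pressed on the block with over 1 N, so neither the loose nor the tight channel counts), the feeler is upright within 0.12 rad, its underside less than 6 mm above the table, released and at rest (((x of blade_tip in the frame of mouth_left above 0.055 m and y of blade_tip in the frame of mouth_left between -0.008 and 0.008 m) or (x of blade_tip in the frame of mouth_middle above 0.055 m and y of blade_tip in the frame of mouth_middle between -0.008 and 0.008 m) or (x of blade_tip in the frame of mouth_right above 0.055 m and y of blade_tip in the frame of mouth_right between -0.008 and 0.008 m)) and contact force between feeler_blade and guide_block above 1 N and height (world z) of feeler below 0.006 m and angle between feeler's own z axis and vertical below 0.12 rad and linear speed of feeler below 0.02 m/s); the robot touches nothing.
It fails at once if the blade is pushed against anything with more than 25 N (contact forces on it added up) (contact force between feeler_blade and anything else above 25 N).
It fails at once if the tin, the jar or the dropper bottle is moved by more than 15 mm or tipped (distance of any of tinlet, yellow_jar, red_dropper from where it was at the start of the episode above 0.015 m or angle between any of tinlet, yellow_jar, red_dropper's own z axis and vertical above 0.35 rad).
It also fails if it takes over 64 s, if anything falls off the work surface, if the arm or the gripper's body presses on something with over 40 N, if the wrist force passes 120 N, or if a joint passes its speed limit or range.

ROBOT

A 6-joint arm with a two-finger parallel gripper is mounted at the origin on a cart in front of the work surface, level with it; the furniture and walls round the work are solid. World frame = base frame: x ahead of the robot, y to its left, z up, the work surface at z = 0. Lengths are in mm, angles in rad, forces in N, time in s.
With the tool pointing down it reaches from about 275 to 1000 mm from the base axis. Payload 8.4 kg.
Tool frame: the origin (TCP) lies on the centre line of the jaws, within the pads' length; the fingertips stand r.tip_reach ahead of it and the grasp point (between the pads) lies 11 mm behind it (r.tip_reach is the distance from the TCP to the fingertips, in mm); z points along the fingers, y is the line along which they close (so a half turn about z gives the same grasp; the last joint's range is limited). The gripper opens to 85 mm and grips with 20 to 120 N. Pads are 22 mm wide; open, the fingers measure 114 mm over their backs; the gripper's body (76 mm by 85 mm) begins 54 mm behind the grasp point. The pads swing forward as they close: fully open they stand 13 mm farther back than shut.
Start: joints at [-0.002, 0.353, 1.633, -0, 1.155, -0.002], TCP at [625.002, -0, 239.281] pointing down, gripper open.
Joint ranges: [-2.63, 2.63], [-0.92, 2.1], [0.06, 2.66], [-1.3, 4.44], [0, 2.69], [-3.02, 3.02]. Speed limits (rad/s): [2.22, 2.22, 2.79, 3.14, 3.14, 3.14].

INTERFACE

Orientations are given as [roll, pitch, yaw] about the fixed x, y, z axes, in that order (R = Rz(yaw) Ry(pitch) Rx(roll)).
In Python, from rig import r gives the robot as it stands.
- The arm moves only by the tool carry_out, never from a script. Its argument "targets" is a list of rows, each an object with "dp": the shift along the tool's x, y, z in mm, a list of three; "yaw": the turn about the tool's z in degrees. A call has 1 to 12 rows; each row is the pose to reach, as a shift and turn from the pose commanded when the call began, along the tool's axes at that moment; what a row does not reach only later rows make up. A row lasts 1/8 s, in which the tool goes at most 62.5 mm and 10.7 degrees, less where a joint would pass 70% of its speed; a pose out of reach is approached as far as the arm can. A call with a gripper value outside its range is refused whole. "fingers" is the opening, from -1 (shut) to 1 (fully open), so that 0 is half open, set as the call begins (left out, the last holds). The fingers move at their own pace and stop on an object; "grip_force" is the grip in N (left out, the last holds). Time passes only in rows, so rows that repeat a pose let the fingers close. It gives the time, the measured TCP pose, the force, the opening and the grip force at its end, in the units of the state.
- r.sense(): the state, without advancing time (a new reading comes with each control period).
- r.grab_frame(name): name is "scene" or "side" or "wrist"; returns the picture (420x560x3 uint8, red, green, blue); there is no depth.
- r.get_calibration(name): a dict with "fx", "fy", "cx", "cy" (pixels), "rvec" (rotation vector, rad) and "tvec" (3), from world to camera coordinates, as OpenCV has them. Camera axes: x right, y down, z forward; pixel columns grow to the right and rows downward; lengths in mm; the calibration is good to about 2 mm. A picture is of the moment at which its call begins: read the wrist's pose just before it. get_calibration takes no time and is no camera call; for the wrist camera it gives the pose at the moment of the call.
- r.sign_off(): hands the job in; it is judged then, once.
The state is a dict: "clock": time; "qpos": joint angles; "qvel": joint speeds; "joint_efforts": joint torques, N m; "eef_pos": TCP position; "tcp_rot": TCP orientation; "contact_force": force on the tool from outside, world axes, zero at the start; "wrist_torque": the same for the moment, N m; "opening": opening from 0.0 (shut) to 1.0 (fully open); "grasp_force": force on a finger pad.
Only numpy, scipy, OpenCV 4.12 (cv2) and the standard library are available. Lean on these libraries where they do the work, as an engineer would, in place of code of your own. Each camera call takes 0.05 s, during which the arm holds its last target. There are 200 camera calls.

## Working session

There is one attempt and no reset: what is moved stays moved. The work goes in short steps, Python scripts to look and compute and a tool call to move; the robot and the scene stay as the last step left them, time stands still between calls to the robot, and variables do not carry over. Pictures are saved under pics/ and viewed, at most 13 in all, crops included, and the job is handed in when it is done.

Besides the shell and the picture viewer there is one more tool, called after "Emit:" by a JSON object that holds its "method" and its "body", one argument or row to a line. carry_out: Moves the arm, as the interface text tells. Its arguments: {"type":"object","properties":{"targets":{"type":"array","items":{"type":"object","properties":{"dp":{"type":"array","items":{"type":"number"}},"yaw":{"type":"number"}}}},"fingers":{"type":"number"},"grip_force":{"type":"number"}},"required":["targets"]}

```bash
mkdir -p pics; ls; python3 - <<'E'
from rig import r
import cv2,numpy as np
s=r.sense();print(s['eef_pos'],s['tcp_rot'],s['opening'],s['contact_force'],r.tip_reach)
for n in ('scene','side'):
    im=r.grab_frame(n);cv2.imwrite(f'pics/{n}0.png',im[:,:,::-1])
    print(n,r.get_calibration(n))
E
```

```text
pics
[ 6.24551068e+02 -5.87580387e-03  2.38565821e+02] [-3.14022363e+00 -1.51794778e-06  1.57078413e+00] 0.9979879804547138 [-0.01556533  0.43898086  0.01776117] 8.0
scene {'fx': 380.21794663629703, 'fy': 380.21794663629703, 'cx': 271.9264906848004, 'cy': 208.01426749786737, 'rvec': array([ 0.54038779, -2.61882661,  1.24428553]), 'tvec': array([514.88103568, 144.88648391, 899.80127977])}
side {'fx': 380.4700580749491, 'fy': 380.4700580749491, 'cx': 276.7022819570073, 'cy': 206.8525468768175, 'rvec': array([ 2.31881868, -0.18014086,  0.09211704]), 'tvec': array([-529.90100554,  128.26734315,  808.33764485])}
```

View pics/scene0.png

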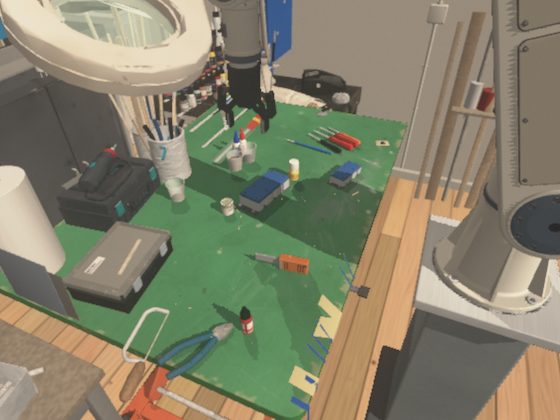

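View pics/side0.png

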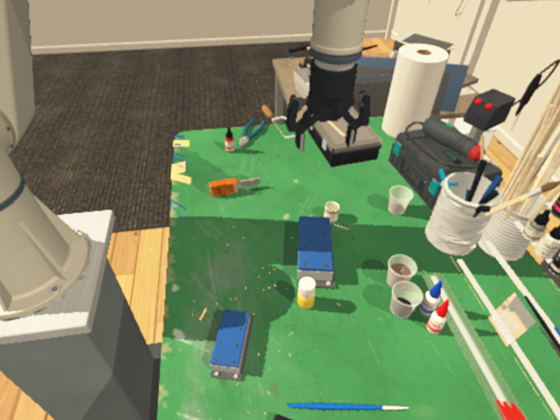

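Scene view: the orange feeler is at (294,264), its blade pointing left to (258,257). There are two blue-lidded blocks, at (265,190) and (345,174); in the side view they are at (315,250) and (231,343). The first looks larger, with the tin at (228,206) and the jar at (294,168) beside it. I'll confirm that in one enlarged crop.

```bash
python3 - <<'E'
import cv2,numpy as np
a=cv2.imread('pics/scene0.png');b=cv2.imread('pics/side0.png')
f=lambda im,x,y,w,h,s:cv2.resize(im[y:y+h,x:x+w],None,fx=s,fy=s,interpolation=cv2.INTER_CUBIC)
top=np.hstack([f(a,225,160,80,60,5),f(a,240,235,80,60,5)])
bot=np.hstack([f(b,280,200,80,100,3),f(b,200,165,80,100,3),f(b,200,295,80,100,3)])
bot=np.pad(bot,((0,0),(0,80),(0,0)))
cv2.imwrite('pics/crop1.png',np.vstack([top,bot]))
E
```

```text
(no output)
```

View pics/crop1.png

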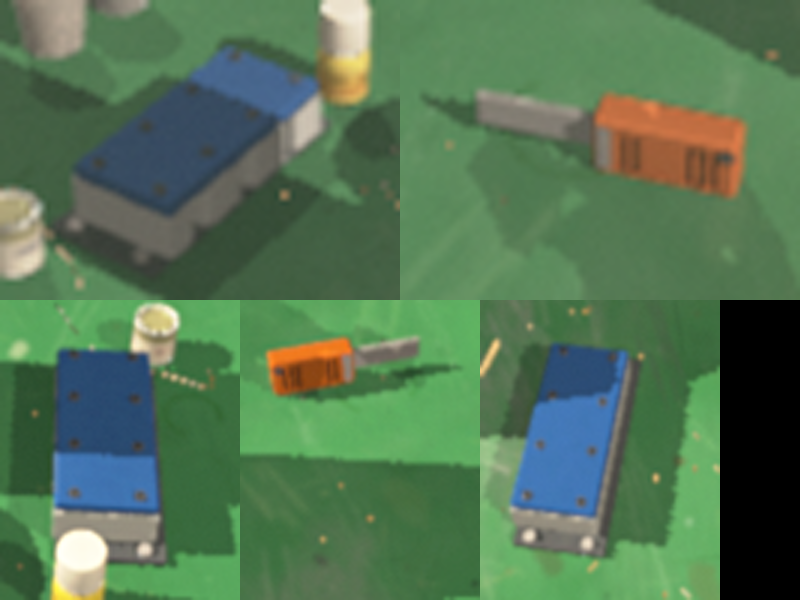

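The larger block in scene (265,190) / side (315,250), between the tin and the jar, is the one meant. The smaller one at scene (345,174) / side (231,343) is the look-alike. Next I'll triangulate.

```bash
cat > h.py <<'E'
from rig import r
import cv2,numpy as np
def ray(c,uv):
    R=cv2.Rodrigues(c['rvec'])[0];o=-R.T@c['tvec']
    d=R.T@np.array([(uv[0]-c['cx'])/c['fx'],(uv[1]-c['cy'])/c['fy'],1]);return o,d
def onz(c,uv,z):
    o,d=ray(c,uv);return o+d*(z-o[2])/d[2]
def proj(c,P):
    R=cv2.Rodrigues(c['rvec'])[0];K=np.array([[c['fx'],0,c['cx']],[0,c['fy'],c['cy']],[0,0,1]])
    q=(K@(R@np.atleast_2d(P).T+c['tvec'].reshape(3,1))).T;return q[:,:2]/q[:,2:]
E
python3 - <<'E'
from h import *
np.set_printoptions(precision=1,suppress=True)
a=r.get_calibration('scene');b=r.get_calibration('side')
for z in (44,50):
  print(z)
  print(np.array([onz(a,p,z)[:2] for p in [(289.4,178.4),(259,202.6),(239.6,194.4),(272,169.4)]]).tolist())
  print(np.array([onz(b,p,z)[:2] for p in [(297.7,270),(299,217),(330,217),(333.3,270)]]).tolist())
print('small',[onz(b,((u-480)/3+200,(v-300)/3+295),44)[:2] for u,v in [(513,508),(551,347),(630,352),(598,518)]])
f=lambda u,v:((u-400)/5+240,v/5+235)
print('feeler sc',[onz(a,f(*p),z)[:2] for p,z in [((603,96),36),((745,122),36),((480,92),28),((598,168),0),((738,195),0)]])
g=lambda u,v:((u-240)/3+200,(v-300)/3+165)
print('feeler sd',[onz(b,g(*p),z)[:2] for p,z in [((350,340),36),((268,350),36),((418,338),28),((353,382),0),((277,394),0)]])
print('tin',onz(a,(228,200),36),'jar',onz(b,(307,283),64),'drop',onz(a,(245,311),75))
E
```

```text
44
[[554.2031810138612, -111.3938423885827], [587.9742748947621, 28.646321937152038], [654.5602203441165, 15.797198668701412], [621.6467494611913, -136.24850783941133]]
[[558.1336288626508, -126.76183620402185], [590.783972731983, 19.62861104096362], [660.6203392043799, 9.134576152716818], [628.1610987797008, -137.4648356171624]]
50
[[551.0441584554283, -103.2643482780503], [584.5001157574645, 35.46902455183033], [650.4647112699951, 22.73980349212991], [617.8583740158822, -127.88708122865796]]
[[556.9370315030693, -131.2222197650775], [589.2650993252614, 13.723276858070562], [658.4121441714167, 3.3328236073058406], [626.273293502481, -141.819574951094]]
small [array([ 381.7, -291.5]), array([ 407.7, -196.1]), array([ 454.3, -206.7]), array([ 426.5, -304. ])]
feeler sc [array([460.9, 178.7]), array([393.5, 168.5]), array([519.4, 192.1]), array([458.2, 191.6]), array([390.7, 181.4])]
feeler sd [array([462.8, 189.8]), array([393.1, 186.5]), array([521.7, 193.9]), array([462. , 176.4]), array([396.3, 170.3])]
tin [678.   42.3  36. ] jar [ 565.3 -173.8   64. ] drop [450.9 379.1  75. ]
```

Block: centre is about (607,-55) with yaw about -13°. Feeler: origin is about (427,180) with yaw about +8°. I'll hover over the feeler and refine with the wrist camera.

Emit:
{"method": "carry_out", "body": {
  "targets": [
    {"dp":[22,-25,5],"yaw":10},
    {"dp":[45,-50,10],"yaw":20},
    {"dp":[68,-75,15],"yaw":30},
    {"dp":[90,-100,20],"yaw":40},
    {"dp":[113,-125,25],"yaw":50},
    {"dp":[135,-150,30],"yaw":60},
    {"dp":[158,-175,35],"yaw":70},
    {"dp":[180,-198,39],"yaw":80},
    {"dp":[180,-198,39],"yaw":81.5},
    {"dp":[180,-198,39],"yaw":81.5},
    {"dp":[180,-198,39],"yaw":81.5}
  ]
}}

```text
clock: 1.48
eef_pos: [427.7, 179.5, 200.4]
tcp_rot: [3.142, -0.0, 0.149]
contact_force: [0.7, -0.1, -0.1]
opening: 0.999
grasp_force: 0.0
```

```bash
python3 - <<'E'
from h import *
s=r.sense();print(s['clock'],s['eef_pos'],s['tcp_rot'],s['contact_force'])
c=r.get_calibration('wrist');im=r.grab_frame('wrist')[:,:,::-1];cv2.imwrite('pics/w1.png',im);np.save('w1.npy',c,allow_pickle=True);print(c)
E
```

```text
1.475 [427.72627656 179.54210831 200.38510099] [ 3.14150686e+00 -3.79233525e-04  1.49348323e-01] [ 0.70418336 -0.06545328 -0.12413924]
{'fx': 338.75683341896286, 'fy': 338.75683341896286, 'cx': 284.11018639624797, 'cy': 212.66082033482925, 'rvec': array([-2.18430296,  1.879682  ,  0.30660981]), 'tvec': array([113.28870632, 398.71997365, 487.04155451])}
```

View pics/w1.png

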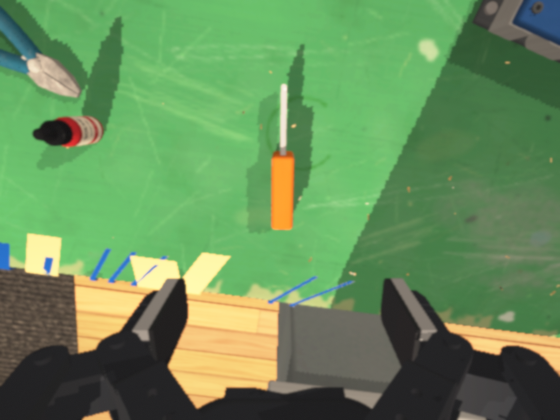

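The wrist view shows the feeler near vertical: handle from (272,153) to (293,229), blade tip at (284,85). I'll segment it.

```bash
python3 - <<'E'
from h import *
np.set_printoptions(precision=2,suppress=True)
c=np.load('w1.npy',allow_pickle=True).item();im=cv2.imread('pics/w1.png')
b,g,q=[im[:,:,i].astype(int) for i in range(3)]
m=((q>200)&(g<150)&(b<90)).astype('uint8');m[250:]=0
cn=max(cv2.findContours(m,0,1)[0],key=cv2.contourArea)
rc=cv2.minAreaRect(cn);bx=cv2.boxPoints(rc);print(rc,bx)
P=np.array([onz(c,p,36)[:2] for p in bx]);print(P,P.mean(0))
for v in (90,100,120,140):print(v,[(u,im[v,u].tolist()) for u in range(276,294,1)][3:12] if v==90 else '')
t=onz(c,(284,85),28);print('tip',t, 'blade mid',onz(c,(284,120),28))
w=(abs(q-g)<25)&(q>150)&(abs(b-g)<30)
for v in range(80,152,6):
  u=np.where(w[v,270:300])[0]+270;print(v,u.min() if len(u) else 0,u.max() if len(u) else 0)
print('block corner seen')
E
```

```text
((282.5, 191.5), (69.0, 21.0), 90.0) [[272. 157.]
 [293. 157.]
 [293. 226.]
 [272. 226.]]
[[460.42 194.73]
 [463.18 176.37]
 [398.83 166.13]
 [395.86 185.75]] [429.57 180.74]
90 [(279, [121, 192, 125]), (280, [149, 205, 167]), (281, [188, 222, 219]), (282, [215, 231, 240]), (283, [225, 237, 247]), (284, [230, 241, 249]), (285, [224, 237, 246]), (286, [190, 215, 222]), (287, [132, 165, 153])]
100 
120 
140 
tip [521.23 193.16  28.  ] blade mid [492.8  188.88  28.  ]
80 0 0
86 282 285
92 282 286
98 281 285
104 282 286
110 281 285
116 281 285
122 281 285
128 281 285
134 281 285
140 281 285
146 280 285
block corner seen
```

Emit:
{"method": "carry_out", "body": {
  "targets": [
    {"dp":[0,-1,45]},
    {"dp":[0,-1,90]},
    {"dp":[0,-1,135]},
    {"dp":[0,-1,170]},
    {"dp":[0,-1,182]},
    {"dp":[0,-1,186]},
    {"dp":[0,-1,186]},
    {"dp":[0,-1,186]}
  ]
}}

```text
schema error: expected keys dp, yaw
```

Emit:
{"method": "carry_out", "body": {
  "targets": [
    {"dp":[0,0,0]},
    {"dp":[0,0,0]},
    {"dp":[0,0,0]},
    {"dp":[0,0,0]},
    {"dp":[0,0,0]},
    {"dp":[0,0,0]},
    {"dp":[0,0,0]},
    {"dp":[0,0,0]}
  ],
  "fingers": -1,
  "grip_force": 50
}}

```text
schema error: expected keys dp, yaw
```

Emit:
{"method": "carry_out", "body": {
  "targets": [
    {"dp":[0,-1,45],"yaw":0},
    {"dp":[0,-1,90],"yaw":0},
    {"dp":[0,-1,135],"yaw":0},
    {"dp":[0,-1,170],"yaw":0.5},
    {"dp":[0,-1,182],"yaw":0.5},
    {"dp":[0,-1,186],"yaw":0.5},
    {"dp":[0,-1,186],"yaw":0.5},
    {"dp":[0,-1,186],"yaw":0.5}
  ]
}}

```text
clock: 2.52
eef_pos: [427.7, 181.3, 15.4]
tcp_rot: [-3.141, -0.002, 0.14]
contact_force: [-1.3, 0.6, -0.3]
opening: 0.998
grasp_force: 0.0
```

Emit:
{"method": "carry_out", "body": {
  "targets": [
    {"dp":[0,0,0],"yaw":0},
    {"dp":[0,0,0],"yaw":0},
    {"dp":[0,0,0],"yaw":0},
    {"dp":[0,0,0],"yaw":0},
    {"dp":[0,0,0],"yaw":0},
    {"dp":[0,0,0],"yaw":0},
    {"dp":[0,0,0],"yaw":0}
  ],
  "fingers": -1,
  "grip_force": 50
}}

```text
clock: 3.4
eef_pos: [426.9, 181.0, 14.5]
tcp_rot: [3.142, -0.0, 0.14]
contact_force: [-0.7, -0.6, 4.3]
opening: 0.222
grasp_force: 49.2
```

Emit:
{"method": "carry_out", "body": {
  "targets": [
    {"dp":[0,0,-20],"yaw":0},
    {"dp":[0,0,-50],"yaw":0},
    {"dp":[-3,45,-80],"yaw":5},
    {"dp":[-6,90,-80],"yaw":10},
    {"dp":[-10,140,-80],"yaw":15},
    {"dp":[-13,180,-80],"yaw":20},
    {"dp":[-14,197,-80],"yaw":21},
    {"dp":[-14,197,-80],"yaw":21},
    {"dp":[-14,197,-80],"yaw":21},
    {"dp":[-14,197,-80],"yaw":21}
  ]
}}

```text
clock: 4.65
eef_pos: [440.3, -15.3, 94.2]
tcp_rot: [-3.142, 0.0, -0.226]
contact_force: [0.1, -0.5, -0.7]
opening: 0.226
grasp_force: 49.1
```

```bash
python3 - <<'E'
from h import *
s=r.sense();print(s['clock'],s['eef_pos'],s['tcp_rot'],s['contact_force'],s['wrist_torque'],s['opening'])
c=r.get_calibration('wrist');im=r.grab_frame('wrist')[:,:,::-1];cv2.imwrite('pics/w2.png',im);np.save('w2.npy',c,allow_pickle=True)
E
```

```text
4.65 [440.27896134 -15.29602091  94.20933127] [-3.14154390e+00  2.55443325e-04 -2.25617891e-01] [ 0.12933673 -0.45744278 -0.70160016] [0.03559631 0.02343426 0.00095695] 0.22559219023157173
```

View pics/w2.png

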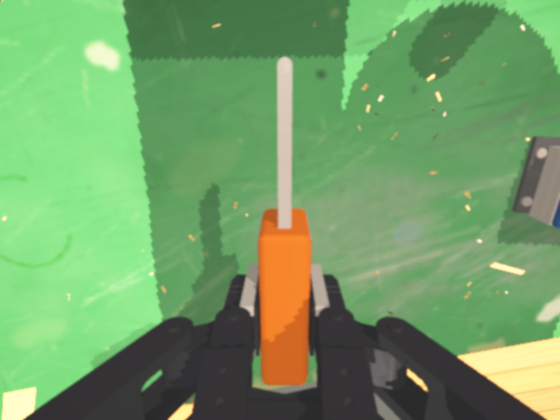

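The feeler is held straight: blade along column 285, nose at (285,62). The block is out of view, so I'll rise and look again.

Emit:
{"method": "carry_out", "body": {
  "targets": [
    {"dp":[15,0,-40],"yaw":0},
    {"dp":[30,0,-80],"yaw":0},
    {"dp":[45,0,-120],"yaw":0},
    {"dp":[60,0,-150],"yaw":0},
    {"dp":[60,0,-150],"yaw":0},
    {"dp":[60,0,-150],"yaw":0},
    {"dp":[60,0,-150],"yaw":0}
  ]
}}

```text
clock: 5.58
eef_pos: [497.5, -29.2, 242.8]
tcp_rot: [3.141, 0.003, -0.227]
contact_force: [0.5, 0.3, -1.1]
opening: 0.223
grasp_force: 49.1
```

```bash
python3 - <<'E'
from h import *
s=r.sense();print(s['clock'],s['eef_pos'],s['tcp_rot'],s['contact_force'])
c=r.get_calibration('wrist');im=r.grab_frame('wrist')[:,:,::-1];cv2.imwrite('pics/w3.png',im);np.save('w3.npy',c,allow_pickle=True)
a=r.get_calibration('wrist');R=cv2.Rodrigues(a['rvec'])[0];print(-R.T@a['tvec'])
E
```

```text
5.575 [497.50635691 -29.19945355 242.79328747] [ 3.14114921e+00  2.86014283e-03 -2.26500453e-01] [ 0.51214547  0.31915641 -1.10891521]
[578.97494222 -48.31597119 377.94684162]
```

View pics/w3.png

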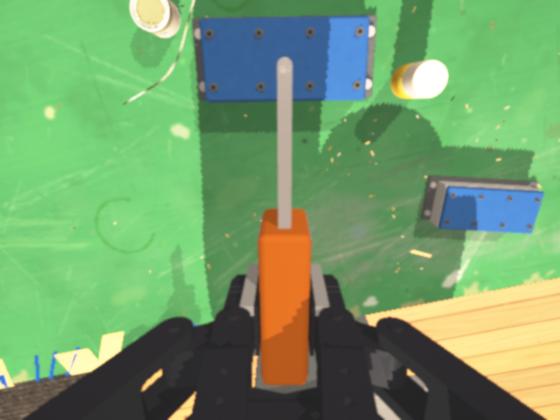

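```bash
python3 - <<'E'
from h import *
np.set_printoptions(precision=2,suppress=True)
c=np.load('w3.npy',allow_pickle=True).item();im=cv2.imread('pics/w3.png')
b,g,q=[im[:,:,i].astype(int) for i in range(3)]
m=((b>100)&(q<75)&(g<130)&(b>g+30)).astype('uint8');m[130:]=0;m[:,:190]=0;m[:,385:]=0
def fit(pts):
  P=np.array([onz(c,p,44)[:2] for p in pts]);
  for _ in range(4):
    vx,vy,x,y=cv2.fitLine(P.astype('float32'),cv2.DIST_HUBER,0,.01,.01).ravel();n=np.array([-vy,vx]);d=abs((P-[x,y])@n);P=P[d<max(1.0,2*d.std())]
  if vx*0+abs(vy)>abs(vx) and vy<0: vx,vy=-vx,-vy
  return np.array([vx,vy]),np.array([x,y]),d.std()
cols=[u for u in range(210,365) if not 268<u<300]
bot=[(u,np.where(m[:,u])[0].max()+.5) for u in cols];top=[(u,np.where(m[:,u])[0].min()-.5) for u in cols]
rows=range(30,92);L=[(np.where(m[v])[0].min()-.5,v) for v in rows];Rr=[(np.where(m[v])[0].max()+.5,v) for v in rows]
B,T,LL,RR=map(fit,(bot,top,L,Rr))
for n,f in zip('BTLR',(B,T,LL,RR)):print(n,*f,np.arctan2(-f[0][0],f[0][1]) if n in 'BT' else np.arctan2(f[0][1],f[0][0]))
def X(a,b):
  t=np.linalg.solve(np.c_[a[0],-b[0]],b[1]-a[1]);return a[1]+a[0]*t[0]
C=[X(B,LL),X(B,RR),X(T,RR),X(T,LL)];print(np.array(C),'ctr',np.mean(C,0),'wid',np.linalg.norm(C[0]-C[1]),np.linalg.norm(C[1]-C[2]))
# blade in tool frame
for name,tcp,yaw in (('w2',[440.28,-15.30,94.21],-.2256),('w3',[497.51,-29.2,242.79],-.2265)):
  cc=np.load(name+'.npy',allow_pickle=True).item();im=cv2.imread(f'pics/{name}.png');
  out=[]
  for v in (75,100,130,160,190,205):
    row=im[v,255:315].astype(int);w=np.where((abs(row[:,2]-row[:,1])<35)&(row.min(1)>120)&(abs(row[:,0]-row[:,1])<40))[0]
    u=255+(w.min()+w.max())/2
    p=onz(cc,(u,v),tcp[2]+13.5)-tcp;cy,sy=np.cos(yaw),np.sin(yaw)
    out.append((p[0]*cy+p[1]*sy,-p[0]*sy+p[1]*cy,len(w)))
  print(name,np.array(out))
  p=onz(cc,(285,60),tcp[2]+13.5)-tcp;print('nose',p[0]*cy+p[1]*sy,-p[0]*sy+p[1]*cy)
E
```

```text
B [-0.35  0.94] [610.51 -65.05] 1.4709981190459103 0.35230896
T [0.21 0.98] [643.34 -66.12] 0.12724669290507576 -0.21012649
L [ 0.98 -0.21] [626.38  16.31] 0.23594068791387582 -0.21461642
R [ 0.97 -0.25] [601.3  -93.55] 0.253784822024937 -0.2564028
[[ 576.61   27.15]
 [ 623.09  -99.26]
 [ 635.57 -102.54]
 [ 659.38    9.11]] ctr [623.66 -41.38] wid 134.68988 12.908511
w2 [[90.75 -0.35 16.  ]
 [82.84 -0.18 15.  ]
 [72.88 -0.18 15.  ]
 [62.35 -0.36 14.  ]
 [51.21 -0.18 15.  ]
 [45.39 -0.18 15.  ]]
nose 95.33086431219252 -0.5114955288903928
w3 [[90.78 -0.35 16.  ]
 [82.89 -0.19 15.  ]
 [72.93 -0.19 15.  ]
 [62.41 -0.19 15.  ]
 [51.28 -0.37 14.  ]
 [45.46 -0.38 14.  ]]
nose 95.35155931895726 -0.5151014824308362
```

```bash
python3 - <<'E'
from h import *
np.set_printoptions(precision=3,suppress=True)
c=np.load('w3.npy',allow_pickle=True).item();im=cv2.imread('pics/w3.png')
h=cv2.cvtColor(im,cv2.COLOR_BGR2HSV)
m=((h[:,:,0]>100)&(h[:,:,0]<125)&(h[:,:,1]>110)).astype('uint8');m[130:]=0;m[:,:190]=0;m[:,385:]=0
m=cv2.morphologyEx(m,cv2.MORPH_CLOSE,np.ones((9,9)))
def fit(pts):
  P=np.array([onz(c,p,44)[:2] for p in pts]).astype('float32')
  vx,vy,x,y=cv2.fitLine(P,cv2.DIST_HUBER,0,.01,.01).ravel();d=(P-[x,y])@[-vy,vx]
  return np.array([vx,vy]),np.array([x,y]),np.median(abs(d)),np.arctan(-vx/vy) if abs(vy)>abs(vx) else np.arctan(vy/vx)
cols=[u for u in range(212,360) if not 265<u<303]
bot=[(u,np.where(m[:,u])[0].max()+.5) for u in cols];top=[(u,np.where(m[:,u])[0].min()-.5) for u in cols]
rows=range(30,92);L=[(np.where(m[v])[0].min()-.5,v) for v in rows];Rr=[(np.where(m[v])[0].max()+.5,v) for v in rows]
B,T,LL,RR=map(fit,(bot,top,L,Rr))
for n,f in zip('BTLR',(B,T,LL,RR)):print(n,*f)
def X(a,b):
  t=np.linalg.solve(np.c_[a[0],-b[0]],b[1]-a[1]);return a[1]+a[0]*t[0]
C=np.array([X(B,LL),X(B,RR),X(T,RR),X(T,LL)]);print(C,'ctr',C.mean(0),'wid',np.linalg.norm(C[0]-C[1]),np.linalg.norm(C[1]-C[2]))
E
```

```text
B [0.212 0.977] [578.131 -42.864] 0.17389254 -0.21411522
T [0.21  0.978] [643.813 -64.67 ] 0.18564941 -0.21177037
L [ 0.979 -0.203] [626.628  16.506] 0.25795588 -0.20442727
R [ 0.978 -0.21 ] [ 592.891 -127.465] 0.29135323 -0.21186799
[[ 592.576   23.566]
 [ 561.216 -120.652]
 [ 628.658 -135.159]
 [ 659.787    9.631]] ctr [610.559 -55.653] wid 147.58836 68.98496
```

Block: centre (610.6,-55.7), yaw -0.212. The blade is true to the tool, 0.25 mm off. I'll move to the pre-insert pose at the middle mouth with the tip 15 mm out.

Emit:
{"method": "carry_out", "body": {
  "targets": [
    {"dp":[-29,2.3,0],"yaw":-0.8},
    {"dp":[-29,2.3,45],"yaw":-0.8},
    {"dp":[-29,2.3,95],"yaw":-0.8},
    {"dp":[-29,2.3,145],"yaw":-0.8},
    {"dp":[-29,2.3,190],"yaw":-0.8},
    {"dp":[-29,2.3,215],"yaw":-0.8},
    {"dp":[-29,2.3,225],"yaw":-0.8},
    {"dp":[-29,2.3,228],"yaw":-0.8},
    {"dp":[-29,2.3,228],"yaw":-0.8},
    {"dp":[-29,2.3,228],"yaw":-0.8},
    {"dp":[-29,2.3,228],"yaw":-0.8}
  ]
}}

```text
clock: 7.0
eef_pos: [470.6, -25.3, 16.9]
tcp_rot: [-3.141, -0.001, -0.213]
contact_force: [-0.4, -0.6, -1.4]
opening: 0.226
grasp_force: 49.2
```

```bash
python3 - <<'E'
from h import *
s=r.sense();print(s['clock'],s['eef_pos'],s['tcp_rot'],s['contact_force'])
out=[]
for n,(x,y,w,h) in {'scene':(225,165,100,75),'side':(270,190,100,75)}.items():
  im=r.grab_frame(n)[:,:,::-1];out.append(cv2.resize(im[y:y+h,x:x+w],None,fx=4,fy=4,interpolation=cv2.INTER_CUBIC))
im=r.grab_frame('wrist')[:,:,::-1];out=np.hstack(out);im=im[:200,80:480]
cv2.imwrite('pics/pre.png',np.vstack([out,np.pad(im,((0,0),(0,400),(0,0)))]))
s=r.sense();print(s['eef_pos'],s['tcp_rot'],s['contact_force'])
E
```

```text
7.0 [470.55388827 -25.27346074  16.94123047] [-3.14141171e+00 -1.25929653e-03 -2.12868237e-01] [-0.43527691 -0.62756494 -1.38871721]
[470.30307448 -25.27820629  16.61222447] [-3.14151031e+00 -6.30643655e-04 -2.12905777e-01] [-0.65761157 -0.0644431  -1.1083736 ]
```

View pics/pre.png

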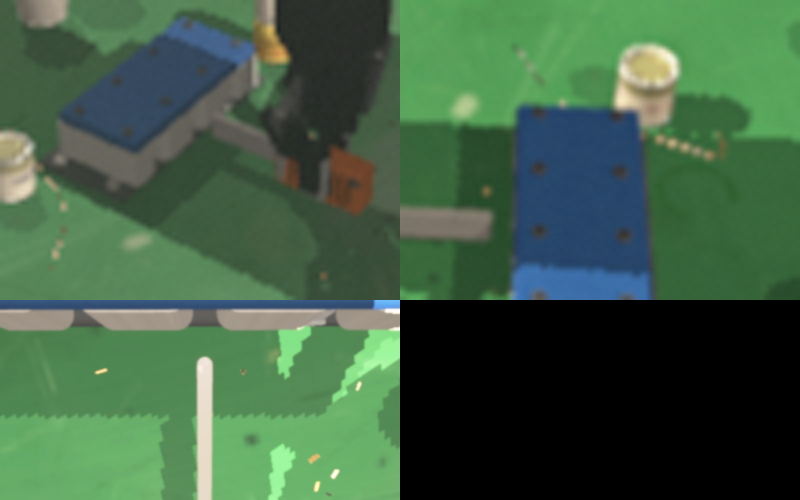

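The wrist view shows the blade in line with the middle mouth (blade column 204, mouth 192–218) with a gap of about 15 mm. I'll slide in, then take small steps.

Emit:
{"method": "carry_out", "body": {
  "targets": [
    {"dp":[8,0,0],"yaw":0},
    {"dp":[16,0,0],"yaw":0},
    {"dp":[22,0,0],"yaw":0},
    {"dp":[27,0,0],"yaw":0},
    {"dp":[31,0,0],"yaw":0},
    {"dp":[31,0,0],"yaw":0},
    {"dp":[31,0,0],"yaw":0}
  ]
}}

```text
clock: 8.02
eef_pos: [500.1, -31.8, 16.2]
tcp_rot: [3.142, 0.0, -0.213]
contact_force: [-0.1, -0.4, -0.7]
opening: 0.228
grasp_force: 49.2
```

Emit:
{"method": "carry_out", "body": {
  "targets": [
    {"dp":[1,0,0],"yaw":0},
    {"dp":[2,0,0],"yaw":0},
    {"dp":[3,0,0],"yaw":0},
    {"dp":[3,0,0],"yaw":0}
  ]
}}

```text
clock: 8.52
eef_pos: [503.4, -32.4, 16.3]
tcp_rot: [-3.142, -0.0, -0.213]
contact_force: [0.0, -0.8, -1.3]
opening: 0.226
grasp_force: 49.2
```

Emit:
{"method": "carry_out", "body": {
  "targets": [
    {"dp":[1,0,0],"yaw":0},
    {"dp":[2,0,0],"yaw":0},
    {"dp":[2,0,0],"yaw":0}
  ]
}}

```text
clock: 8.9
eef_pos: [505.4, -32.9, 16.3]
tcp_rot: [-3.142, -0.0, -0.213]
contact_force: [0.2, -0.4, -0.7]
opening: 0.224
grasp_force: 49.2
```

Emit:
{"method": "carry_out", "body": {
  "targets": [
    {"dp":[1,0,0],"yaw":0},
    {"dp":[2,0,0],"yaw":0},
    {"dp":[2,0,0],"yaw":0}
  ]
}}

```text
clock: 9.28
eef_pos: [507.3, -33.3, 16.3]
tcp_rot: [-3.142, -0.0, -0.213]
contact_force: [0.3, -0.6, -1.2]
opening: 0.228
grasp_force: 49.2
```

Emit:
{"method": "carry_out", "body": {
  "targets": [
    {"dp":[1,0,0],"yaw":0},
    {"dp":[2,0,0],"yaw":0},
    {"dp":[2,0,0],"yaw":0}
  ]
}}

```text
clock: 9.65
eef_pos: [508.3, -33.7, 16.0]
tcp_rot: [3.141, 0.002, -0.213]
contact_force: [-4.3, -1.6, -0.3]
opening: 0.227
grasp_force: 49.3
```

Emit:
{"method": "carry_out", "body": {
  "targets": [
    {"dp":[0.5,0,0],"yaw":0},
    {"dp":[1,0,0],"yaw":0},
    {"dp":[1,0,0],"yaw":0}
  ]
}}

```text
clock: 10.02
eef_pos: [508.5, -33.9, 15.8]
tcp_rot: [3.141, 0.003, -0.213]
contact_force: [-6.6, -1.2, 0.7]
opening: 0.227
grasp_force: 49.4
```

Emit:
{"method": "carry_out", "body": {
  "targets": [
    {"dp":[0.5,0,0],"yaw":0},
    {"dp":[1,0,0],"yaw":0},
    {"dp":[1,0,0],"yaw":0}
  ]
}}

```text
clock: 10.4
eef_pos: [508.7, -34.1, 15.7]
tcp_rot: [3.141, 0.005, -0.213]
contact_force: [-9.1, -0.4, 1.2]
opening: 0.226
grasp_force: 49.4
```

The force climbs steadily with no motion at about 24 mm deep, so the middle channel is the tight one. I'll back out and go to the left channel.

Emit:
{"method": "carry_out", "body": {
  "targets": [
    {"dp":[-8,0,0],"yaw":0},
    {"dp":[-20,0,0],"yaw":0},
    {"dp":[-32,0,0],"yaw":0},
    {"dp":[-42,0,0],"yaw":0},
    {"dp":[-42,-8,0],"yaw":0},
    {"dp":[-42,-20,0],"yaw":0},
    {"dp":[-42,-34,0],"yaw":0},
    {"dp":[-42,-45,0],"yaw":0},
    {"dp":[-42,-45,0],"yaw":0},
    {"dp":[-42,-45,0],"yaw":0},
    {"dp":[-42,-45,0],"yaw":0}
  ]
}}

```text
clock: 11.78
eef_pos: [479.5, 18.5, 16.3]
tcp_rot: [3.142, 0.0, -0.213]
contact_force: [-0.4, -0.3, -0.4]
opening: 0.225
grasp_force: 49.1
```

```bash
python3 - <<'E'
from h import *
c=r.get_calibration('wrist');im=r.grab_frame('wrist')[:,:,::-1];s=r.sense();print(s['eef_pos'],s['tcp_rot'],s['contact_force'])
cv2.imwrite('pics/left.png',cv2.resize(im[0:130,160:400],None,fx=3,fy=3))
E
```

```text
[479.4977126   18.40518972  16.27774758] [ 3.14153052e+00  1.01401644e-04 -2.13398014e-01] [-0.2333382   0.76029501 -0.99083004]
```

View pics/left.png

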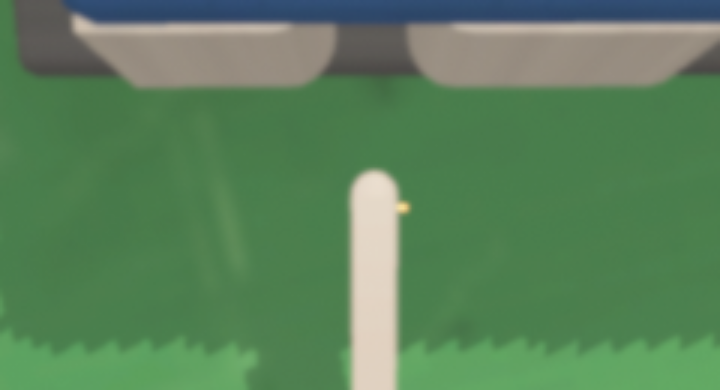

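The blade (column 374) is centred on the left mouth (337–407) to within 0.3 mm, so I'll insert.

Emit:
{"method": "carry_out", "body": {
  "targets": [
    {"dp":[8,0,0],"yaw":0},
    {"dp":[16,0,0],"yaw":0},
    {"dp":[22,0,0],"yaw":0},
    {"dp":[27,0,0],"yaw":0},
    {"dp":[31,0,0],"yaw":0},
    {"dp":[32,0,0],"yaw":0},
    {"dp":[32,0,0],"yaw":0}
  ]
}}

```text
clock: 12.7
eef_pos: [510.7, 12.0, 16.3]
tcp_rot: [3.142, 0.0, -0.213]
contact_force: [-0.8, -0.4, -1.5]
opening: 0.226
grasp_force: 49.1
```

Emit:
{"method": "carry_out", "body": {
  "targets": [
    {"dp":[1,0,0],"yaw":0},
    {"dp":[2,0,0],"yaw":0},
    {"dp":[3,0,0],"yaw":0},
    {"dp":[3,0,0],"yaw":0}
  ]
}}

```text
clock: 13.2
eef_pos: [513.9, 11.3, 16.3]
tcp_rot: [-3.142, -0.0, -0.213]
contact_force: [-0.5, -0.1, -0.4]
opening: 0.227
grasp_force: 49.1
```

Emit:
{"method": "carry_out", "body": {
  "targets": [
    {"dp":[1,0,0],"yaw":0},
    {"dp":[2,0,0],"yaw":0},
    {"dp":[2,0,0],"yaw":0}
  ]
}}

```text
clock: 13.58
eef_pos: [515.9, 10.9, 16.3]
tcp_rot: [3.142, -0.0, -0.213]
contact_force: [-0.3, 0.8, -0.9]
opening: 0.226
grasp_force: 49.1
```

Emit:
{"method": "carry_out", "body": {
  "targets": [
    {"dp":[1,0,0],"yaw":0},
    {"dp":[2,0,0],"yaw":0},
    {"dp":[2,0,0],"yaw":0}
  ]
}}

```text
clock: 13.95
eef_pos: [517.9, 10.5, 16.3]
tcp_rot: [-3.142, -0.0, -0.213]
contact_force: [-0.5, -0.3, -0.9]
opening: 0.227
grasp_force: 49.1
```

Emit:
{"method": "carry_out", "body": {
  "targets": [
    {"dp":[1,0,0],"yaw":0},
    {"dp":[2,0,0],"yaw":0},
    {"dp":[2,0,0],"yaw":0}
  ]
}}

```text
clock: 14.32
eef_pos: [519.8, 10.1, 16.3]
tcp_rot: [-3.142, -0.0, -0.213]
contact_force: [0.2, 0.2, -1.6]
opening: 0.224
grasp_force: 49.1
```

Emit:
{"method": "carry_out", "body": {
  "targets": [
    {"dp":[1,0,0],"yaw":0},
    {"dp":[2,0,0],"yaw":0},
    {"dp":[3,0,0],"yaw":0},
    {"dp":[3,0,0],"yaw":0}
  ]
}}

```text
clock: 14.82
eef_pos: [522.7, 9.4, 16.3]
tcp_rot: [-3.142, -0.0, -0.213]
contact_force: [1.1, -0.7, -1.6]
opening: 0.227
grasp_force: 49.1
```

Emit:
{"method": "carry_out", "body": {
  "targets": [
    {"dp":[1,0,0],"yaw":0},
    {"dp":[2,0,0],"yaw":0},
    {"dp":[3,0,0],"yaw":0},
    {"dp":[3,0,0],"yaw":0}
  ]
}}

```text
clock: 15.32
eef_pos: [525.7, 8.8, 16.3]
tcp_rot: [-3.142, -0.0, -0.213]
contact_force: [0.5, 0.2, -1.5]
opening: 0.224
grasp_force: 49.1
```

Emit:
{"method": "carry_out", "body": {
  "targets": [
    {"dp":[2,0,0],"yaw":0},
    {"dp":[4,0,0],"yaw":0},
    {"dp":[6,0,0],"yaw":0},
    {"dp":[6,0,0],"yaw":0}
  ]
}}

```text
clock: 15.82
eef_pos: [531.7, 7.5, 16.3]
tcp_rot: [-3.142, -0.0, -0.213]
contact_force: [-0.3, 0.6, -1.7]
opening: 0.226
grasp_force: 49.1
```

There's no drag at 38 mm, so the left channel is loose. I'll back out and go to the right channel.

Emit:
{"method": "carry_out", "body": {
  "targets": [
    {"dp":[-15,0,0],"yaw":0},
    {"dp":[-34,0,0],"yaw":0},
    {"dp":[-53,0,0],"yaw":0},
    {"dp":[-53,8,0],"yaw":0},
    {"dp":[-53,26,0],"yaw":0},
    {"dp":[-53,46,0],"yaw":0},
    {"dp":[-53,66,0],"yaw":0},
    {"dp":[-53,82,0],"yaw":0},
    {"dp":[-53,90,0],"yaw":0},
    {"dp":[-53,90,0],"yaw":0},
    {"dp":[-53,90,0],"yaw":0},
    {"dp":[-53,90,0],"yaw":0}
  ]
}}

```text
clock: 17.32
eef_pos: [460.7, -68.8, 16.3]
tcp_rot: [-3.142, -0.0, -0.212]
contact_force: [1.0, -0.5, -0.3]
opening: 0.227
grasp_force: 49.1
```

```bash
python3 - <<'E'
from h import *
im=r.grab_frame('wrist')[:,:,::-1];s=r.sense();print(s['eef_pos'],s['tcp_rot'],s['contact_force'])
cv2.imwrite('pics/right.png',cv2.resize(im[0:130,160:400],None,fx=3,fy=3))
E
```

```text
[460.68474945 -68.81965489  16.27687861] [-3.14158094e+00 -2.19659459e-05 -2.12159499e-01] [-0.73727076  0.09542299 -0.86650581]
```

View pics/right.png

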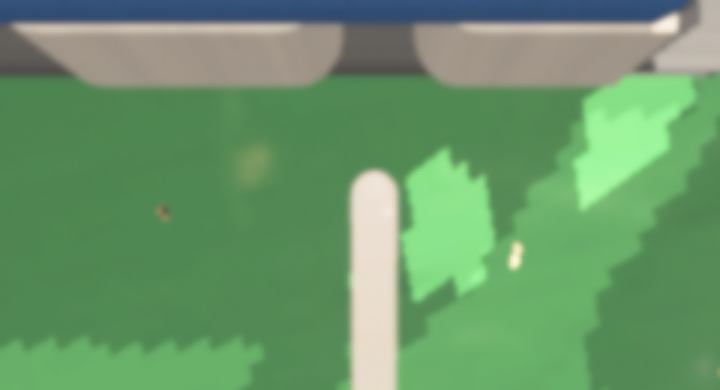

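The mouth is at 343–415 (centre 379) and the blade at 374, so I'll shift 0.5 mm right and insert.

Emit:
{"method": "carry_out", "body": {
  "targets": [
    {"dp":[8,0.5,0],"yaw":0},
    {"dp":[16,0.5,0],"yaw":0},
    {"dp":[22,0.5,0],"yaw":0},
    {"dp":[27,0.5,0],"yaw":0},
    {"dp":[31,0.5,0],"yaw":0},
    {"dp":[32,0.5,0],"yaw":0},
    {"dp":[32,0.5,0],"yaw":0}
  ]
}}

```text
clock: 18.25
eef_pos: [491.6, -76.5, 16.2]
tcp_rot: [3.142, 0.0, -0.213]
contact_force: [0.4, 0.2, -2.0]
opening: 0.228
grasp_force: 49.1
```

Emit:
{"method": "carry_out", "body": {
  "targets": [
    {"dp":[1,0,0],"yaw":0},
    {"dp":[2,0,0],"yaw":0},
    {"dp":[3,0,0],"yaw":0},
    {"dp":[3,0,0],"yaw":0}
  ]
}}

```text
clock: 18.75
eef_pos: [494.8, -77.1, 16.3]
tcp_rot: [-3.142, -0.0, -0.213]
contact_force: [0.4, 0.1, -0.3]
opening: 0.227
grasp_force: 49.1
```

Emit:
{"method": "carry_out", "body": {
  "targets": [
    {"dp":[1,0,0],"yaw":0},
    {"dp":[2,0,0],"yaw":0},
    {"dp":[2,0,0],"yaw":0}
  ]
}}

```text
clock: 19.12
eef_pos: [496.3, -77.6, 16.2]
tcp_rot: [3.141, 0.001, -0.213]
contact_force: [-2.7, -1.9, -1.3]
opening: 0.225
grasp_force: 49.2
```

Emit:
{"method": "carry_out", "body": {
  "targets": [
    {"dp":[1,0,0],"yaw":0},
    {"dp":[2,0,0],"yaw":0},
    {"dp":[2,0,0],"yaw":0}
  ]
}}

```text
clock: 19.5
eef_pos: [497.8, -78.0, 16.0]
tcp_rot: [3.141, 0.002, -0.213]
contact_force: [-4.5, -2.0, -0.4]
opening: 0.222
grasp_force: 49.2
```

Emit:
{"method": "carry_out", "body": {
  "targets": [
    {"dp":[1,0,0],"yaw":0},
    {"dp":[2,0,0],"yaw":0},
    {"dp":[2,0,0],"yaw":0}
  ]
}}

```text
clock: 19.88
eef_pos: [499.6, -78.5, 16.0]
tcp_rot: [3.141, 0.002, -0.213]
contact_force: [-4.4, -2.5, -0.5]
opening: 0.222
grasp_force: 49.2
```

It advances with a steady drag of about 4.5 N and a side force, so this is the sprung channel. I'll keep going.

Emit:
{"method": "carry_out", "body": {
  "targets": [
    {"dp":[1.5,0.3,0],"yaw":0},
    {"dp":[3,0.5,0],"yaw":0},
    {"dp":[4,0.5,0],"yaw":0},
    {"dp":[4,0.5,0],"yaw":0}
  ]
}}

```text
clock: 20.38
eef_pos: [503.2, -79.8, 15.9]
tcp_rot: [3.141, 0.002, -0.213]
contact_force: [-4.9, -3.6, -1.0]
opening: 0.224
grasp_force: 49.2
```

Emit:
{"method": "carry_out", "body": {
  "targets": [
    {"dp":[1.5,0.3,0],"yaw":0},
    {"dp":[3,0.5,0],"yaw":0},
    {"dp":[4,0.5,0],"yaw":0},
    {"dp":[4,0.5,0],"yaw":0}
  ]
}}

```text
clock: 20.88
eef_pos: [508.4, -81.2, 16.3]
tcp_rot: [3.142, -0.0, -0.213]
contact_force: [-2.2, -3.7, -2.5]
opening: 0.223
grasp_force: 49.2
```

Emit:
{"method": "carry_out", "body": {
  "targets": [
    {"dp":[2,0.2,0],"yaw":0},
    {"dp":[5,0.5,0],"yaw":0},
    {"dp":[8,0.5,0],"yaw":0},
    {"dp":[10,0.5,0],"yaw":0},
    {"dp":[10,0.5,0],"yaw":0}
  ]
}}

```text
clock: 21.5
eef_pos: [518.2, -83.7, 16.3]
tcp_rot: [-3.142, -0.0, -0.213]
contact_force: [-2.5, -0.8, -2.1]
opening: 0.225
grasp_force: 49.1
```

Emit:
{"method": "carry_out", "body": {
  "targets": [
    {"dp":[3,0,0],"yaw":0},
    {"dp":[6,0,0],"yaw":0},
    {"dp":[9,0,0],"yaw":0},
    {"dp":[11,0,0],"yaw":0},
    {"dp":[11,0,0],"yaw":0}
  ]
}}

```text
clock: 22.12
eef_pos: [529.0, -86.1, 16.3]
tcp_rot: [-3.142, -0.001, -0.213]
contact_force: [-2.5, -0.3, -3.3]
opening: 0.226
grasp_force: 49.1
```

Emit:
{"method": "carry_out", "body": {
  "targets": [
    {"dp":[1,0,0],"yaw":0},
    {"dp":[2,0,0],"yaw":0},
    {"dp":[3,0,0],"yaw":0},
    {"dp":[3,0,0],"yaw":0}
  ]
}}

```text
clock: 22.62
eef_pos: [531.0, -86.5, 16.2]
tcp_rot: [3.142, 0.001, -0.213]
contact_force: [-7.1, 1.3, -0.7]
opening: 0.223
grasp_force: 49.4
```

Emit:
{"method": "carry_out", "body": {
  "targets": [
    {"dp":[1,0,0],"yaw":0},
    {"dp":[2,0,0],"yaw":0},
    {"dp":[2,0,0],"yaw":0}
  ]
}}

```text
clock: 23.0
eef_pos: [531.0, -86.5, 16.1]
tcp_rot: [3.141, 0.005, -0.213]
contact_force: [-13.7, 2.8, 6.7]
opening: 0.228
grasp_force: 50.4
```

The shoulder has met the block. I'll relax the push, lower to the table and check.

Emit:
{"method": "carry_out", "body": {
  "targets": [
    {"dp":[-2,0,0],"yaw":0},
    {"dp":[-3,0,0],"yaw":0},
    {"dp":[-3,0,1],"yaw":0},
    {"dp":[-3,0,2],"yaw":0},
    {"dp":[-3,0,2],"yaw":0}
  ]
}}

```text
clock: 23.62
eef_pos: [531.1, -86.5, 14.8]
tcp_rot: [-3.141, -0.001, -0.213]
contact_force: [-5.1, 0.5, 4.3]
opening: 0.223
grasp_force: 50.3
```

```bash
python3 - <<'E'
from h import *
im=r.grab_frame('wrist')[:,:,::-1];s=r.sense();print(s['eef_pos'],s['tcp_rot'],s['contact_force'])
sc=r.grab_frame('scene')[:,:,::-1]
cv2.imwrite('pics/home.png',np.hstack([cv2.resize(im[0:300,130:430],None,fx=1.3,fy=1.3),cv2.resize(sc[150:228,250:328],(390,390),interpolation=2)]))
E
```

```text
[531.04238194 -86.47893914  14.76850473] [-3.14149963e+00 -9.45027262e-04 -2.13022226e-01] [-5.39081831  2.10106386  4.84373193]
```

View pics/home.png

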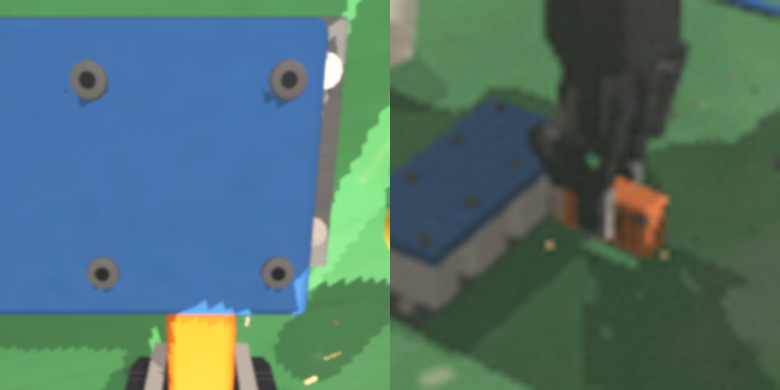

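The shoulder is flush with the face and the handle is on the table. Releasing.

Emit:
{"method": "carry_out", "body": {
  "targets": [
    {"dp":[0,0,0],"yaw":0},
    {"dp":[0,0,0],"yaw":0},
    {"dp":[0,0,0],"yaw":0},
    {"dp":[0,0,0],"yaw":0},
    {"dp":[0,0,0],"yaw":0},
    {"dp":[0,0,0],"yaw":0}
  ],
  "fingers": 0.4
}}

```text
clock: 24.48
eef_pos: [530.5, -86.4, 14.3]
tcp_rot: [-3.142, -0.0, -0.213]
contact_force: [-0.3, -0.0, 0.5]
opening: 0.704
grasp_force: 0.0
```

Emit:
{"method": "carry_out", "body": {
  "targets": [
    {"dp":[0,0,-10],"yaw":0},
    {"dp":[0,0,-30],"yaw":0},
    {"dp":[0,0,-60],"yaw":0},
    {"dp":[-20,0,-100],"yaw":0},
    {"dp":[-40,0,-140],"yaw":0},
    {"dp":[-40,0,-140],"yaw":0},
    {"dp":[-40,0,-140],"yaw":0},
    {"dp":[-40,0,-140],"yaw":0}
  ]
}}

```text
clock: 25.48
eef_pos: [491.2, -77.9, 153.4]
tcp_rot: [3.141, 0.001, -0.213]
contact_force: [0.8, 1.3, -0.8]
opening: 0.703
grasp_force: 0.0
```

```bash
python3 - <<'E'
from h import *
s=r.sense();print(s['eef_pos'],s['contact_force'],s['grasp_force'],s['opening'])
im=r.grab_frame('wrist')[:,:,::-1];sc=r.grab_frame('scene')[:,:,::-1]
cv2.imwrite('pics/end.png',np.hstack([cv2.resize(im,(520,390)),cv2.resize(sc[150:228,250:306],(280,390),interpolation=2)]))
E
```

```text
[491.2272018  -77.94732923 153.41773714] [ 0.81264968  1.28645105 -0.81253103] 0.0 0.7031842692705221
```

View pics/end.png

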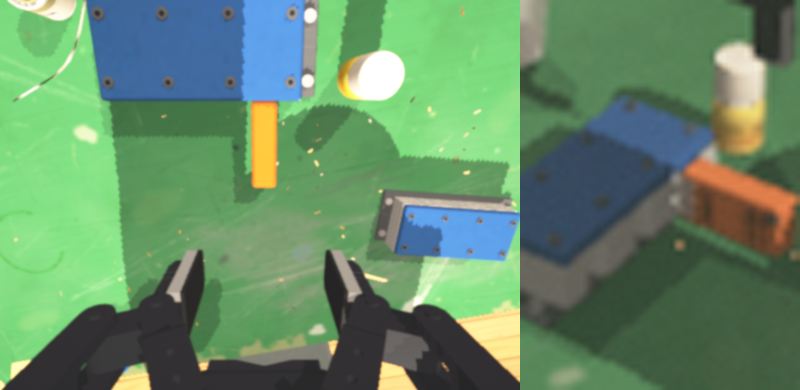

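The feeler stands upright and fully home in the right channel at (263,145), the gripper is clear, and the tin and jar are undisturbed. Handing in.

```bash
python3 -c "
from rig import r
print(r.sign_off())"
```

```text
the job is handed in; nothing more can be done
None
```

The feeler is fully home and released in the right channel, the one with the light drag (middle was too tight, left was loose), and the job is handed in; no verdict came back.

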